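# Close the loose tea tin, heft the three and hold up the full one

### The arm

A 6-joint arm with a two-finger parallel gripper is mounted at the origin on a cart in front of the work surface, level with it; the furniture and walls round the work are solid. World frame = base frame: x ahead of the robot, y to its left, z up, the work surface at z = 0. Lengths are in m, angles in rad, forces in N, time in s.
With the tool pointing down it reaches from about 0.35 to 0.775 m from the base axis. Payload 7.3 kg.
Tool frame: the origin (TCP) lies midway between the tips of the shut fingers; the grasp point (between the pads) lies 19 mm behind it (ctrl.pinch_z is the distance from the TCP to the grasp point, in m); z points along the fingers, y is the line along which they close (so a half turn about z gives the same grasp; the last joint's range is limited). The gripper opens to 92 mm and grips with 3 to 60 N. Pads are 19 mm wide; open, the fingers measure 130 mm over their backs; the gripper's body (75 mm by 190 mm) begins 47 mm behind the grasp point.
Start: joints at [0.968, 0.342, 1.524, -0, 1.275, -0.146], TCP at [0.232, 0.471, 0.227] pointing down, gripper open.
Joint ranges: [-2.53, 2.53], [-0.77, 2.02], [0.04, 2.7], [-1, 4.14], [0.28, 2.66], [-3.11, 3.11]. Speed limits (rad/s): [2.57, 2.57, 3.14, 3.14, 3.14, 3.14].

### API

Orientations are given as a rotation vector (axis times angle).
In Python, from bench import ctrl gives the robot as it stands. Calls block until the motion is done:
- ctrl.movep(position, orientation): joint-space move of the TCP to a pose.
- ctrl.move_straight(position, ori=None, velocity=0.15): straight line of the TCP; ori=None keeps the orientation; velocity is the mean speed in m/s.
- ctrl.move_j(angles): joint-space move.
- ctrl.ungrasp() and ctrl.close_gripper(): open the fingers fully, or close them until they stop; the grip force is fixed at half the most.
- ctrl.hold(seconds).
- ctrl.solve_ik(position, orientation): joint angles nearest the present ones, or None.
- ctrl.capture(name): name is "side" or "top"; returns the picture (420x560x3 uint8, red, green, blue); there is no depth.
- ctrl.get_calibration(name): a dict with "vertical_fov" (degrees; the focal length in pixels is half the picture's height over the tangent of half this angle, whatever the lens; pixels are square), "cx", "cy" (the principal point, pixels), "T" (4x4, takes a point from camera to world coordinates). Camera axes: x right, y down, z forward; pixel columns grow to the right and rows downward; lengths in m; the calibration is good to about 2 mm. A picture is of the moment at which its call begins. get_calibration takes no time and is no camera call.
A pose or a line that the arm cannot do raises ctrl.MotionError and nothing moves.
- ctrl.sign_off(): hands the job in; it is judged then, once.
Readings, each from a call of its own:
- ctrl.get_time(): time.
- ctrl.get_joints(): joint angles.
- ctrl.get_joint_vel(): joint speeds.
- ctrl.get_tau(): joint torques, N m.
- ctrl.get_eef_pos(): TCP position.
- ctrl.get_tool_rot(): TCP orientation.
- ctrl.get_wrist_force(): force on the tool from outside, world axes, zero at the start.
- ctrl.get_wrist_torque(): the same for the moment, N m.
- ctrl.get_width(): opening from 0.0 (shut) to 1.0 (fully open).
- ctrl.get_grip_force(): force on a finger pad.
Only numpy, scipy, OpenCV 4.12 (cv2) and the standard library are available. Lean on these libraries where they do the work, as an engineer would, in place of code of your own. Each camera call takes 0.05 s, during which the arm holds its last target. There are 200 camera calls.

### The job

One of the three look-alike tea tins on the wooden board still has its full pack, the other two are nearly empty: find the full one by feel. First, before any tin is lifted, push the one lid that stands proud straight down until it is fully seated; then work along the row from the robot's left to its right, lifting each tin clear of the board for about a second to feel its weight and setting it back upright where it stood (the last may stay in the gripper if it is the one). The program finishes while still holding the heaviest tin, upright and still, about 10 cm above the board, with the other two standing in their places, all lids shut and the things behind the board left where they are.

Things in the scene. Friction and masses are not known exactly. Their poses are not given: they have to be found in the camera images.
- board: dark wooden serving board, 130 x 320 mm, fixed; origin at the centre of its underside, on the worktop; its top is 14 mm above. x across it (away from the robot), y along the row of tins (to the robot's left), turned up to 0.25 rad. The tins stand at y about +0.11 (left), 0 (middle), -0.11 (right), within 15 mm of its middle line.
- tin_a: round green tea tin, 115 mm tall with its lid seated; body 68 mm across, lid 70 mm across with its flat top at 101 mm, knob 20 mm across above it. Origin: centre of the underside, z up. The tins look alike, but one (which one changes) weighs 0.52 to 0.72 kg, the other two 0.2 to 0.35 kg. Its lid stands up at the start; it may stand at any of the three places.
- tin_b: round green tea tin, 115 mm tall with its lid seated; body 68 mm across, lid 70 mm across with its flat top at 101 mm, knob 20 mm across above it. Origin: centre of the underside, z up. The tins look alike, but one (which one changes) weighs 0.52 to 0.72 kg, the other two 0.2 to 0.35 kg. Its lid is seated at the start.
- tin_c: round green tea tin, 115 mm tall with its lid seated; body 68 mm across, lid 70 mm across with its flat top at 101 mm, knob 20 mm across above it. Origin: centre of the underside, z up. The tins look alike, but one (which one changes) weighs 0.52 to 0.72 kg, the other two 0.2 to 0.35 kg. Its lid is seated at the start.
- tin_a_lid (a joint): how far this tin's lid stands up, m: 0 = fully home, positive = raised. Push fit: a sealing ring holds the lid where it is with about 11 N either way (more than a full tin weighs); press the knob straight down with more than 11 N until it stops. Starts 9 to 14 mm up.
- tin_b_lid (a joint): how far this tin's lid stands up, m: 0 = fully home, positive = raised. Push fit: a sealing ring holds the lid where it is with about 11 N either way (more than a full tin weighs); press the knob straight down with more than 11 N until it stops. Starts at 0.
- tin_c_lid (a joint): how far this tin's lid stands up, m: 0 = fully home, positive = raised. Push fit: a sealing ring holds the lid where it is with about 11 N either way (more than a full tin weighs); press the knob straight down with more than 11 N until it stops. Starts at 0.
- knob_a (a point): centre of the top of the lid knob of tin_a (rises and sinks with the lid; 115 mm above the tin's underside when seated)
- knob_b (a point): centre of the top of the lid knob of tin_b (rises and sinks with the lid; 115 mm above the tin's underside when seated)
- knob_c (a point): centre of the top of the lid knob of tin_c (rises and sinks with the lid; 115 mm above the tin's underside when seated)
- mug: blue and white mug, 78 mm across, 92 mm tall, behind the board; leave alone. Origin at its underside
- honey: glass honey jar with a grey lid, 61 mm across, 95 mm tall, behind the board; leave alone. Origin at its underside
- lemon: lemon, 78 x 55 x 56 mm, behind the board; leave alone. Origin at its underside
- spoon: teaspoon, 132 x 26 x 9 mm, lying behind the board; leave alone. Origin at its underside

How it is judged:
By the outcome, as a careful person would: the job done as asked, in the order asked, and still so for the second after the job is handed in, while the arm keeps its last pose, push and grip.
It also fails if it takes over 64 s, if anything falls off the work surface, if the arm or the gripper's body presses on something with over 40 N, if the wrist force passes 120 N, or if a joint passes its speed limit or range.

## Working session

There is one attempt and no reset: what is moved stays moved. The work goes in short steps, each a Python script; the robot and the scene stay as the last script left them, time stands still between calls to the robot, and variables do not carry over. Pictures are saved under pics/ and viewed, at most 10 in all, crops included, and the job is handed in when it is done.

```bash
mkdir -p pics
python3 - <<'E'
from bench import ctrl
import cv2
for n in("side","top"):
    cv2.imwrite(f"pics/{n}0.png",ctrl.capture(n)[:,:,::-1]); c=ctrl.get_calibration(n);print(n,c)
print(ctrl.pinch_z,ctrl.get_tool_rot(),ctrl.get_wrist_force(),ctrl.get_time())
E
```

```text
side {'vertical_fov': 48.65861569356353, 'cx': 279.09711415007433, 'cy': 204.80830123548807, 'T': array([[-0.99621361, -0.0391942 ,  0.07760319,  0.57182864],
       [-0.08677127,  0.50371624, -0.85950026,  0.65264417],
       [-0.00540257, -0.86297959, -0.5052099 ,  0.58773313],
       [ 0.        ,  0.        ,  0.        ,  1.        ]])}
top {'vertical_fov': 55.67805465779845, 'cx': 274.3998094119606, 'cy': 212.14883549455337, 'T': array([[-0.02589535, -0.9898673 ,  0.13961435,  0.53833677],
       [-0.99965408,  0.02499871, -0.00817241, -0.14680987],
       [ 0.00459942, -0.13977768, -0.99017223,  0.93602669],
       [ 0.        ,  0.        ,  0.        ,  1.        ]])}
0.0188 [-7.11174791e-01 -3.05955835e+00  1.98043103e-03] [ 0.20147781 -1.36194022 -0.30157748] 0.1
```

View pics/side0.png

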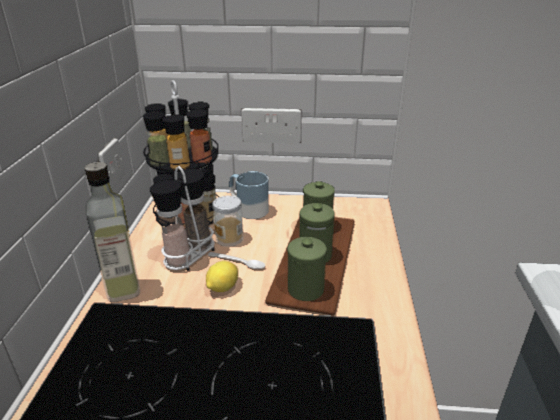

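View pics/top0.png

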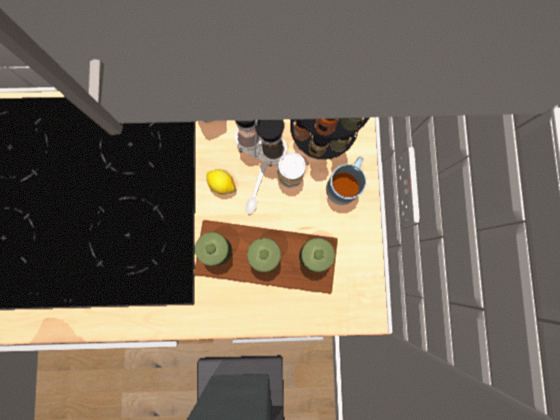

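The side view shows three tins at about (307,268), (317,230) and (318,200). The top view has them at (212,249), (264,255) and (318,255), from the robot's left to its right. I'll enlarge both to find the knobs.

Run:
```python
import cv2,numpy as np
s=cv2.imread("pics/side0.png")[170:310,260:370]; t=cv2.imread("pics/top0.png")[215:295,185:345]
a=cv2.resize(s,None,fx=4,fy=4,interpolation=2); a=cv2.convertScaleAbs(a,alpha=1.8)
b=cv2.convertScaleAbs(cv2.resize(t,None,fx=5,fy=5,interpolation=2),alpha=1.8)
cv2.imwrite("pics/s1.png",a);cv2.imwrite("pics/t1.png",b)
```

```text
(no output)
```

View pics/s1.png

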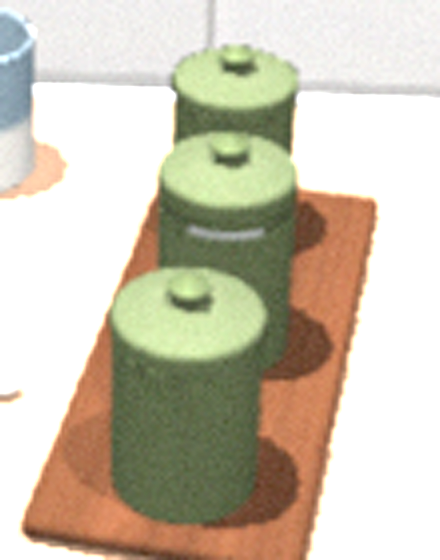

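View pics/t1.png

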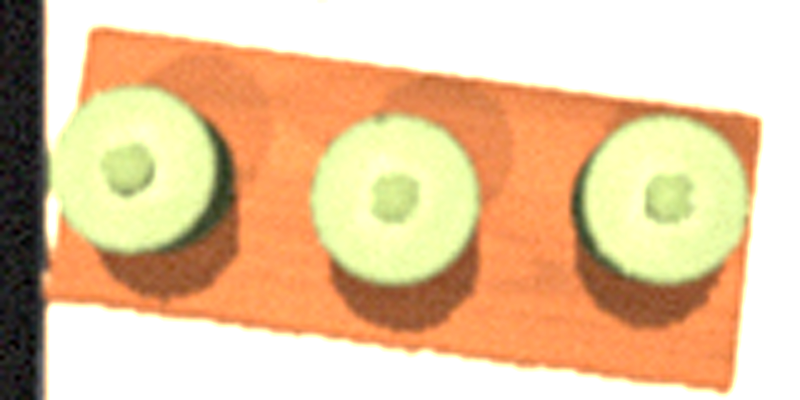

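The side crop shows knob tops at about (189,285), (231,146) and (236,52) from near to far, and a pale ring under the middle lid, so that one probably stands proud. In the top crop the knobs are at (127,166), (395,196) and (670,197). Next I'll triangulate them.

```bash
cat > h.py <<'E'
import numpy as np,cv2
from bench import ctrl
def ray(n,u,v):
    c=ctrl.get_calibration(n);f=210/np.tan(np.radians(c["vertical_fov"])/2);T=c["T"]
    d=T[:3,:3]@np.array([(u-c["cx"])/f,(v-c["cy"])/f,1]);return T[:3,3],d/np.linalg.norm(d)
def plane(n,u,v,z):
    o,d=ray(n,u,v);return o+d*(z-o[2])/d[2]
def tri(p,q):
    o1,d1=ray("top",*p);o2,d2=ray("side",*q)
    s,t=np.linalg.lstsq(np.c_[d1,-d2],o2-o1,rcond=None)[0];a=o1+s*d1;b=o2+t*d2
    return (a+b)/2,np.linalg.norm(a-b)
def lids(img):   # bright-green lid discs in the top view -> centres, radius
    m=cv2.inRange(cv2.cvtColor(img,cv2.COLOR_RGB2HSV),(28,60,65),(50,255,255))
    m=cv2.morphologyEx(m,cv2.MORPH_OPEN,np.ones((5,5)))
    cs=[c for c in cv2.findContours(m,0,2)[0] if 400<cv2.contourArea(c)<1500]
    return sorted([cv2.fitEllipse(cv2.convexHull(c)) for c in cs],key=lambda e:e[0][0])
E
python3 - <<'E'
from h import *
T=[(127,166),(395,196),(670,197)];S=[(189,285),(231,146),(236,52)]
for t,s in zip(T,S):
    t=((t[0]+.5)/5-.5+185,(t[1]+.5)/5-.5+215);s=((s[0]+.5)/4-.5+260,(s[1]+.5)/4-.5+170)
    print(np.round(tri(t,s)[0],4),round(tri(t,s)[1],4),plane("top",*t,.129).round(4))
img=cv2.imread("pics/top0.png")[:,:,::-1].copy()
for e in lids(img): print(np.round(e[0],1),np.round(e[1],1),plane("top",*e[0],.115).round(4))
# board corners from crop at z=.014
C=[plane("top",185+u/5-.4,215+v/5-.4,.014)[:2] for u,v in[(93,28),(760,118),(731,390),(46,299)]]
print(np.round(C,3),np.mean(C,0))
E
```

```text
[ 0.5835 -0.0202  0.1211] 0.001 [ 0.5826 -0.0214  0.129 ]
[ 0.5677 -0.1295  0.1284] 0.0001 [ 0.5678 -0.1295  0.129 ]
[ 0.5656 -0.2414  0.1216] 0.0018 [ 0.5645 -0.2405  0.129 ]
[211.2 248.6] [32.4 33.9] [ 0.5816 -0.0216  0.115 ]
[263.5 254.6] [32.9 33.4] [ 0.5666 -0.129   0.115 ]
[317.2 254.5] [33.1 33.3] [ 0.564  -0.2392  0.115 ]
[[ 0.654  0.012]
 [ 0.604 -0.297]
 [ 0.48  -0.278]
 [ 0.529  0.034]] [ 0.56660113 -0.13235358]
```

```bash
cat >> h.py <<'E'
from scipy.spatial.transform import Rotation as R
def down(a):  # tool z down, tool y at angle a
    y=np.array([np.cos(a),np.sin(a),0]);z=np.array([0,0,-1.]);return R.from_matrix(np.c_[np.cross(y,z),y,z]).as_rotvec()
YAW=-0.16
def fz(n=10,dt=.02):
    r=[]
    for _ in range(n): r.append(ctrl.get_wrist_force()); ctrl.hold(dt)
    return np.mean(r,0)
TINS=[(.5816,-.0216),(.567,-.1292),(.5640,-.2395)]
E
python3 - <<'E'
from h import *
for yw in(YAW,YAW+np.pi):
  print(yw,[ctrl.solve_ik([*t,z],down(yw)) for t in TINS for z in(.07,.2)])
q=ctrl.solve_ik([*TINS[1],.2],down(YAW))
E
```

```text
-0.16 [array([-1.68773095e-01,  6.05991529e-01,  1.55843850e+00, -4.44089210e-16,
        9.77162623e-01, -8.77309471e-03]), array([-1.68773095e-01,  4.67470075e-01,  1.40363235e+00, -4.44089210e-16,
        1.27049022e+00, -8.77309471e-03]), array([-3.55798214e-01,  6.05284929e-01,  1.55985076e+00, -4.44089210e-16,
        9.76456961e-01, -1.95798214e-01]), array([-3.55798214e-01,  4.66620263e-01,  1.40503744e+00, -4.44089210e-16,
        1.26993495e+00, -1.95798214e-01]), array([-5.26580448e-01,  6.53253306e-01,  1.46335169e+00, -4.44089210e-16,
        1.02498766e+00, -3.66580448e-01]), array([-5.26580448e-01,  5.24057839e-01,  1.30831671e+00, -4.44089210e-16,
        1.30921811e+00, -3.66580448e-01])]
2.981592653589793 [None, None, array([-0.35579821,  0.60528493,  1.55985076,  0.        ,  0.97645696,
        2.94579444]), array([-0.35579821,  0.46662026,  1.40503744,  0.        ,  1.26993495,
        2.94579444]), array([-0.52658045,  0.65325331,  1.46335169,  0.        ,  1.02498766,
        2.77501221]), array([-0.52658045,  0.52405784,  1.30831671,  0.        ,  1.30921811,
        2.77501221])]
```

Run:
```python
from h import *
ctrl.close_gripper()
t=TINS[1]; o=down(YAW)
ctrl.movep([*t,.20],o); ctrl.move_straight([*t,.150],velocity=.1)
f0=fz(5)[2]; z=.150; log=[]
while z>.118:
    z-=.0015; ctrl.move_straight([*t,z],velocity=.05); f=ctrl.get_wrist_force()[2]-f0; p=ctrl.get_eef_pos()[2]
    log.append((round(z,4),round(float(p),4),round(float(f),1)))
    if f>28: break
print(log); ctrl.hold(.3); print(ctrl.get_wrist_force()-0, ctrl.get_eef_pos())
ctrl.move_straight([*t,.2],velocity=.15); print(ctrl.get_time())
cv2.imwrite("pics/s2.png",cv2.resize(ctrl.capture("side")[170:310,230:400,::-1],None,fx=4,fy=4,interpolation=2))
cv2.imwrite("pics/t2.png",ctrl.capture("top")[:,:,::-1])
```

```text
[(0.1485, 0.1488, -0.4), (0.147, 0.1469, 0.3), (0.1455, 0.1453, -1.2), (0.144, 0.1439, -0.7), (0.1425, 0.1424, 0.8), (0.141, 0.1409, -0.6), (0.1395, 0.1394, -0.3), (0.138, 0.138, 0.1), (0.1365, 0.1372, 3.4), (0.135, 0.1361, 6.8), (0.1335, 0.1347, 6.7), (0.132, 0.1333, 8.6), (0.1305, 0.1318, 8.5), (0.129, 0.1303, 8.5), (0.1275, 0.1288, 8.0), (0.126, 0.1278, 11.5), (0.1245, 0.1275, 19.0), (0.123, 0.1273, 25.7), (0.1215, 0.1272, 31.8)]
[-7.42091477  2.67910555 33.6802137 ] [ 0.5690679  -0.12986761  0.12720731]
10.4417
```

View pics/s2.png

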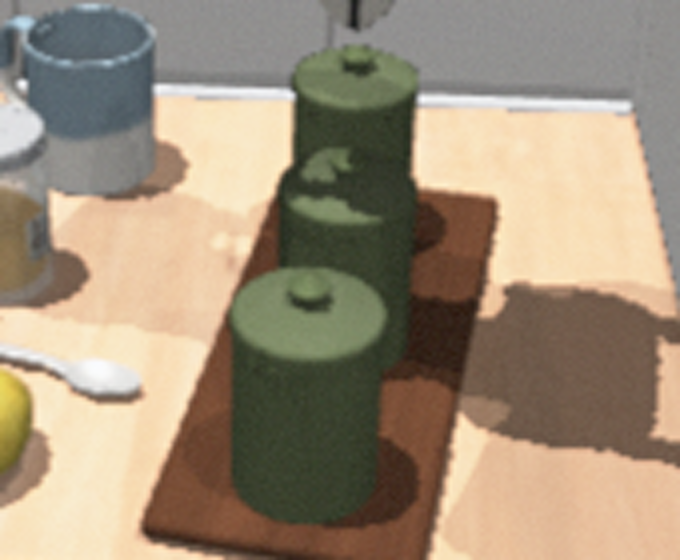

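The lid travelled about 10 mm to a hard stop at 0.127 m, and the pale ring no longer shows in the side view. The side view also shows all three tins still standing. Now I'll lift and weigh the left tin.

```bash
cat >> h.py <<'E'
ZG=.071
def grab(t):
    o=down(YAW); ctrl.ungrasp(); ctrl.movep([*t,.215],o)
    ctrl.move_straight([*t,.155],velocity=.2); f0=fz(5)
    ctrl.move_straight([*t,ZG],velocity=.1); ctrl.close_gripper()
    print("w",round(ctrl.get_width(),3),"grip",np.round(ctrl.get_grip_force(),1),"dxy",np.round(ctrl.get_eef_pos(),4),"dF",np.round(fz(3)-f0,1))
    return f0
def lift(t,f0,h=.1,v=.1):
    ctrl.move_straight([*t,ZG+h],velocity=v); ctrl.hold(.4); f=fz(30)-f0
    print("weight N",np.round(-f[2],2),f.round(1),"w",round(ctrl.get_width(),3),"t",ctrl.get_time()); return -f[2]
def place(t):
    ctrl.move_straight([*t,ZG+.012],velocity=.12); ctrl.move_straight([*t,ZG],velocity=.03)
    print("down",np.round(ctrl.get_eef_pos(),4),ctrl.get_wrist_force().round(1)); ctrl.hold(.2); ctrl.ungrasp()
    ctrl.move_straight([*t,.215],velocity=.2); print("t",ctrl.get_time())
E
python3 - <<'E'
from h import *
t=TINS[0]; f0=grab(t); lift(t,f0,.06)
cv2.imwrite("pics/s3.png",ctrl.capture("side")[:,:,::-1])
place(t)
cv2.imwrite("pics/t3.png",ctrl.capture("top")[:,:,::-1])
E
```

```text
w 0.729 grip 30.0 dxy [ 0.5821 -0.0217  0.0714] dF [ 1.  -0.4  1.6]
weight N 2.93 [-0.6  0.3 -2.9] w 0.73 t 16.2583
down [ 0.5817 -0.0216  0.0713] [-0.7 -0.1  2.3]
t 19.1
```

View pics/s3.png

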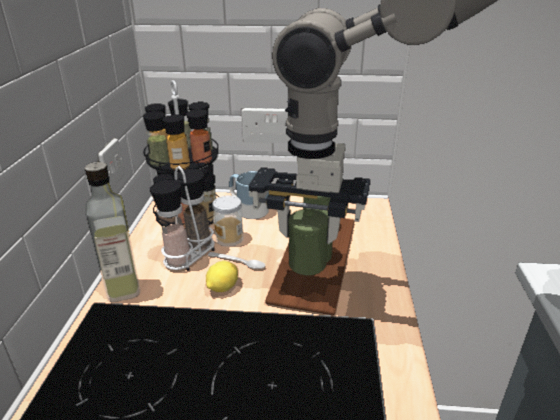

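The picture shows the left tin held upright at about (310,243), clear of the board. It weighs about 2.9 N, so it is a light one. On to the middle and right tins.

Run:
```python
from h import *
t=TINS[1]; f0=grab(t); w1=lift(t,f0,.06); place(t)
t=TINS[2]; f0=grab(t); w2=lift(t,f0,.1)
cv2.imwrite("pics/s4.png",ctrl.capture("side")[:,:,::-1])
cv2.imwrite("pics/t4.png",ctrl.capture("top")[:,:,::-1])
```

```text
w 0.737 grip 30.0 dxy [ 0.5674 -0.1293  0.0713] dF [0.2 0.6 1.3]
weight N 2.73 [-0.3  0.6 -2.7] w 0.736 t 23.6167
down [ 0.5672 -0.1292  0.0712] [-0.2 -0.2  1.5]
t 26.4083
w 0.734 grip 30.0 dxy [ 0.5647 -0.2397  0.0715] dF [ 2.3 -0.6  1.4]
weight N 5.88 [-0.2  0.1 -5.9] w 0.733 t 31.2917
```

View pics/s4.png

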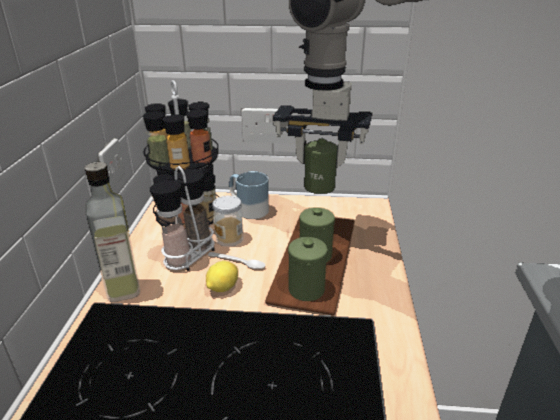

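The picture shows the right tin, the heavy one at 5.9 N, held upright about 10 cm up at (320,165). The other two stand shut in their places at (307,268) and (317,232).

Run:
```python
from h import *
ctrl.hold(.5); print(ctrl.get_eef_pos(),np.abs(ctrl.get_joint_vel()).max(),ctrl.get_grip_force()); print(ctrl.sign_off())
```

```text
[ 0.5639946 -0.2395065  0.1709754] 0.0020330358083163816 29.96174945641542
the job is handed in; nothing more can be done
None
```

The job is handed in: I seated the proud middle lid first and weighed the tins at about 0.30, 0.28 and 0.60 kg (left to right). The full one, on the right, is held upright and still about 10 cm above the board, with the other two back in their places.

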